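Collect stray sample vials from under a bench rack and bin them

ROBOT

A 6-joint arm with a two-finger parallel gripper is mounted at the origin on the work surface. World frame = base frame: x ahead of the robot, y to its left, z up, the work surface at z = 0. Lengths are in mm, angles in rad, forces in N, time in s.
With the tool pointing down it reaches from about 375 to 925 mm from the base axis. Payload 5.7 kg.
Tool frame: the origin (TCP) lies midway between the tips of the shut fingers; the grasp point (between the pads) lies 19 mm behind it; z points along the fingers, y is the direction in which the jaws open and shut (so a half turn about z gives the same grasp; the last joint's range is limited). The gripper opens to 88 mm and grips with 3 to 60 N. Pads are 20 mm wide; open, the fingers measure 115 mm over their backs; the gripper's body (75 mm by 178 mm) begins 61 mm behind the grasp point.
Start: joints at [-1.251, 0.359, 1.51, -0, 1.272, -0.115], TCP at [252.718, -544.147, 222.623] pointing down, gripper open.
Joint ranges: [-2.97, 2.97], [-1.01, 2.36], [0.21, 2.38], [-0.96, 4.11], [0.2, 2.71], [-2.98, 2.98]. Speed limits (rad/s): [2.39, 2.39, 3.14, 3.14, 3.14, 3.14].

INTERFACE

Orientations are given as a unit quaternion [x, y, z, w].
In Python, from cell import robot, viewer gives the robot as it stands. The module is installed in compiled form; this text tells all that it offers.
- The arm moves only by the tool move_arm, never from a script. Its arguments are lists of equal length, an entry for each row: "turn": the turn, a rotation vector about the world's x, y, z in degrees, a list of three; "slide": the shift along the world's x, y, z in cm, a list of three; "gripper": the gripper's target within -1 to 1 (shut at 1, half-way at 0, fully open at -1). A call has 1 to 12 rows; each row is the pose to reach, as a shift and turn from the pose commanded when the call began; what a row does not reach only later rows make up. A row lasts 1/12 s, in which the tool goes at most 41.7 mm and 7.16 degrees, less where a joint would pass 70% of its speed; a pose out of reach is approached as far as the arm can. A call with a gripper value outside its range is refused whole. The fingers move at their own pace and stop on an object; "force" is the grip in N (left out, the last holds). Time passes only in rows, so rows that repeat a pose let the fingers close. It gives the time, the measured TCP pose, the force and the opening at its end, in the units of the state.
- robot.observe(): the state, without advancing time (a new reading comes with each control period).
- viewer.camera(name): name is "scene" or "side" or "wrist"; returns the picture (384x512x3 uint8, red, green, blue); there is no depth.
- viewer.camera_info(name): a dict with "fx", "fy", "cx", "cy" (pixels), "R" (3x3) and "t" (3): a world point X has camera coordinates R X + t; the wrist camera has in their place "hand_eye" (4x4, takes a point from camera to tool coordinates, whose origin is the TCP and whose axes are the flange's). Camera axes: x right, y down, z forward; pixel columns grow to the right and rows downward; lengths in mm; the calibration is good to about 2 mm. A picture is of the moment at which its call begins: read the wrist's pose just before it. camera_info takes no time and is no camera call.
- robot.finish_job(): hands the job in, once; it reports no verdict.
The state is a dict: "time_s": time; "qpos": joint angles; "dq": joint speeds; "joint_torque": joint torques, N m; "ee_pos": TCP position; "ee_rot": TCP orientation; "wrist_force": force on the tool from outside, world axes, zero at the start; "torque": the same for the moment, N m; "opening": finger opening in mm.
Only numpy, scipy, OpenCV 4.12 (cv2) and the standard library are available. Lean on these libraries where they do the work, as an engineer would, in place of code of your own. Each camera call takes 0.05 s, during which the arm holds its last target. There are 200 camera calls.

TASK

Two used sample vials have rolled in under the lower shelf of the clear bench rack. Slide the metal pan in under the shelf lip to get both vials onto it, lift them out on the pan and tip them into the glass-waste carton. Then lay the pan flat on the bench and fold the carton's flap fully shut, without disturbing the beaker, the wash bottle or the vial stand.

Things in the scene. Friction and masses are not known exactly. Their poses are not given: they have to be found in the camera images.
- rack: Fixed two-tier rack of clear acrylic with aluminium edges, 414 mm wide over its posts, 208 mm high, with bottles up to 305 mm high. Origin: on the bench straight below the outer face of the lower shelf's front lip, at mid width. x runs level in under the shelf, y along the lip, z up. Lip's lower edge 50 mm above the bench, shelf's underside 60 mm. Inner faces of the end panels at y = +-195 mm.
- rack_stop (a point): Middle of the inner face of the rack's back panel, 110 mm in from the lip, 14 mm above the bench; axes as the rack's. The panel stops a vial that is pushed in; it is 5 mm thick and its lower edge stands 10 mm off the bench, so the pan's front ramp (not its side walls) can pass beneath it, 25 mm or so, while the vial is held back and climbs onto the pan.
- rack_top (a point): Middle of the front rail of the rack's top tier, 15 mm out from the lip and 208 mm above the bench (top of the rail); axes as the rack's. The tier (190 mm above the bench underneath) juts out over the pan's handle when the pan is fully in, so the hand must lean back from the rack there.
- vial_a: Amber glass sample vial with a blue screw cap, 28 mm in diameter, 72 mm long, about 30 g, lying on its side on the bench under the rack's lower shelf, roughly along the rack's y. Origin on its axis at mid length; its y axis runs along the vial towards the cap (24 mm across). Rolls when pushed, slides easily (smooth glass), stays where it is left on the level.
- vial_b: The second vial, the same in every way, lying beside vial_a, 80 to 99 mm further along the rack's y (centre to centre).
- pan: Loose flat scoop: aluminium sheet pan, 130 mm long (x), 200 mm wide (y), black handle, about 160 g in all. Origin: under the middle of the pan (without handle); x points from the handle to the open front edge at x = 65 mm; z up. Walls 3 mm thick: side walls 24 mm high from x = 27 mm back (an 8 mm rim runs on to 41 mm), rear wall 28 mm high at x = -65 mm.
- pan_front (a point): Middle of the pan's front edge, on the underside; axes as the pan's. From the 1.5 mm thick edge a ramp rises over 20 mm to a ridge 5 mm high; behind it the floor is 2.5 mm above the bench. A vial behind the ridge stays there until the pan is tipped front down by more than about 35 degrees; 50 degrees empties it.
- pan_grip (a point): Middle of the grip on the pan's handle, at x = -113, y = 0, z = 60.5 mm in the pan's frame; axes as the pan's. The handle is a straight bar that leaves the rear wall's middle and rises backwards at 45 degrees: 95 mm long, 22 mm wide (y, to be gripped across), 24 mm deep. This point lies 65 mm along it; its end is about 90 mm above the bench.
- carton: Fixed open cardboard carton for waste glass, 150 mm (x) by 230 mm (y) outside, 85 mm high, walls and floor 5 mm. Origin under its middle, z up. The flap is hinged along the rim of its +x side; things are tipped in from its -x side.
- flap (a joint): Angle of the carton's flap in rad: 0 shut (flat on the rim, its tuck tab behind the -x wall), 1.57 upright, 2.1 at most. At the start it leans outward, away from the carton, at 1.75 to 2.05. The crease is stiff enough to hold the flap at any angle; under 1 N at its free edge moves it.
- flap_hinge (a point): Middle of the flap's hinge line, on the carton's +x rim, 85.5 mm above the bench. Axes as the carton's when the flap is shut; they turn with the flap.
- flap_edge (a point): Middle of the flap's free edge, on its outer face, 150 mm from the hinge. The flap is 4 mm thick and 230 mm wide; the tab, 22 mm deep and 200 mm wide, stands square to its inner face 10 to 14 mm in from the free edge.
- beaker: Glass beaker, 76 mm across, 95 mm high, standing on the bench. Origin under its middle. Leave it where it is.
- wash_bottle: White wash bottle, 68 mm across, 210 mm high with its spout. Origin under its middle. Leave it where it is.
- vial_stand: Yellow block holding six vials, 110 x 70 mm, 72 mm high. Origin under its middle. Leave it where it is.

How it is judged (in metres and radians):
On the way, in this order (a step that is already met when the one before it is completed fails the run):
1. both vials lie on the pan, lifted at least 30 mm off the bench (height (world z) of pan above 0.03 m and x of vial_a in the frame of pan between -0.065 and 0.05 m and y of vial_a in the frame of pan between -0.1 and 0.1 m and z of vial_a in the frame of pan between 0 and 0.045 m and x of vial_b in the frame of pan between -0.065 and 0.05 m and y of vial_b in the frame of pan between -0.1 and 0.1 m and z of vial_b in the frame of pan between 0 and 0.045 m), for 0.2 s.
2. both vials are in the carton (x of vial_a in the frame of carton between -0.075 and 0.075 m and y of vial_a in the frame of carton between -0.115 and 0.115 m and z of vial_a in the frame of carton between 0 and 0.07 m and x of vial_b in the frame of carton between -0.075 and 0.075 m and y of vial_b in the frame of carton between -0.115 and 0.115 m and z of vial_b in the frame of carton between 0 and 0.07 m), for 0.2 s.
At the end, for the whole second after the job is handed in: Both vials lie in the carton, at rest; its flap is shut (within 0.06 rad, its free edge within about 9 mm of the rim); the pan rests right way up and flat on the bench (within 0.07 rad, underside within 8 mm) (all of step 2 and value of joint flap below 0.06 rad and height (world z) of pan between -0.005 and 0.008 m and angle between pan's own z axis and vertical below 0.07 rad and linear speed of pan below 0.02 m/s and linear speed of each of vial_a, vial_b below 0.05 m/s); the robot touches nothing.
It fails at once if the beaker, the wash bottle or the vial stand is shifted by more than 30 mm or knocked over (distance of any of beaker, wash_bottle, vial_stand from where it was at the start of the episode above 0.03 m or angle between any of beaker, wash_bottle, vial_stand's own z axis and vertical above 0.5 rad).
It also fails if it takes over 72 s, if anything falls off the work surface, if the arm or the gripper's body presses on something with over 40 N, if the wrist force passes 120 N, or if a joint passes its speed limit or range.

## Working session

There is one attempt and no reset: what is moved stays moved. The work goes in short steps, Python scripts to look and compute and a tool call to move; the robot and the scene stay as the last step left them, time stands still between calls to the robot, and variables do not carry over. Pictures are saved under pics/ and viewed, on a budget of 10 in all, crops included, one or two more only if the job needs it, and the job is handed in when it is done.

Besides the shell and the picture viewer there is one more tool, called after "Request:" in YAML: its name, and indented under it one key for each argument. move_arm: Moves the arm, as the interface text tells. Its arguments: {"type":"object","properties":{"turn":{"type":"array"},"slide":{"type":"array"},"gripper":{"type":"array"},"force":{"type":"number"}},"required":["turn","slide","gripper"]}

```bash
mkdir -p pics; cat > h.py <<'E'
import numpy as np, cv2
from scipy.spatial.transform import Rotation as Rn
from cell import robot, viewer
def snap(n,f=None):
    s=robot.observe(); im=viewer.camera(n)
    if f: cv2.imwrite('pics/'+f,im[:,:,::-1])
    return s,im
def ray(n,uv,s=None):
    c=viewer.camera_info(n); d=np.array([(uv[0]-c['cx'])/c['fx'],(uv[1]-c['cy'])/c['fy'],1.])
    if n=='wrist':
        H=np.array(c['hand_eye']); R=Rn.from_quat(s['ee_rot']).as_matrix()
        return R@H[:3,3]+np.array(s['ee_pos']), R@H[:3,:3]@d
    R=np.array(c['R']); return -R.T@np.array(c['t']), R.T@d
def onz(n,uv,z,s=None):
    o,d=ray(n,uv,s); return o+d*(z-o[2])/d[2]
def proj(n,X):
    c=viewer.camera_info(n); p=np.array(c['R'])@X+np.array(c['t']); return np.array([c['fx']*p[0]/p[2]+c['cx'],c['fy']*p[1]/p[2]+c['cy']])
E
python3 - <<'E'
from h import *
a=snap('scene')[1]; s,b=snap('side')
cv2.imwrite('pics/a.png',cv2.resize(a,(800,600),interpolation=cv2.INTER_CUBIC)[:,:,::-1])
cv2.imwrite('pics/b.png',cv2.resize(b,(800,600),interpolation=cv2.INTER_CUBIC)[:,:,::-1])
print(s)
for n in('scene','side'): print(n,ray(n,(256,192)),viewer.camera_info(n)['fx'])
print(viewer.camera_info('wrist'))
E
```

```text
{'time_s': 0.05, 'qpos': array([-1.25111674e+00,  3.59485834e-01,  1.51143214e+00, -3.77051647e-06,
        1.27253059e+00, -1.15102984e-01]), 'dq': array([-0.00173617, -0.00035242,  0.00079635,  0.00017225,  0.00063413,
        0.00011491]), 'joint_torque': array([ 7.70182510e-06, -5.16802883e+01, -2.71677357e+01,  6.77461666e-02,
        2.75712035e-02, -3.72733473e-05]), 'ee_pos': array([ 252.49491697, -543.5073636 ,  221.82114421]), 'ee_rot': array([ 9.76462886e-01,  2.15683497e-01, -9.65459205e-05, -9.22923887e-04]), 'wrist_force': array([-0.70936166, -0.14082731,  0.30896117]), 'torque': array([-0.01960837, -0.01156645, -0.00573423]), 'opening': 87.64626396197683}
scene (array([1125.58588185,  531.07661377, 1100.42692668]), array([-0.42950125, -0.44821329, -0.78433379])) 442.93323006110455
side (array([ 492.34118974, -746.05583999,  596.07382417]), array([ 0.12248462,  0.82282349, -0.5549485 ])) 348.74237089631504
{'fx': 306.58914843103986, 'fy': 306.58914843103986, 'cx': 249.5612240538773, 'cy': 190.39104752334677, 'hand_eye': array([[-4.48484220e-05, -9.67592431e-01, -2.52517098e-01,
         6.91531231e+01],
       [ 9.99999998e-01, -3.48165602e-05, -4.41957471e-05,
         8.45579984e-01],
       [ 3.39716936e-05, -2.52517100e-01,  9.67592431e-01,
        -1.62541075e+02],
       [ 0.00000000e+00,  0.00000000e+00,  0.00000000e+00,
         1.00000000e+00]])}
```

View pics/a.png

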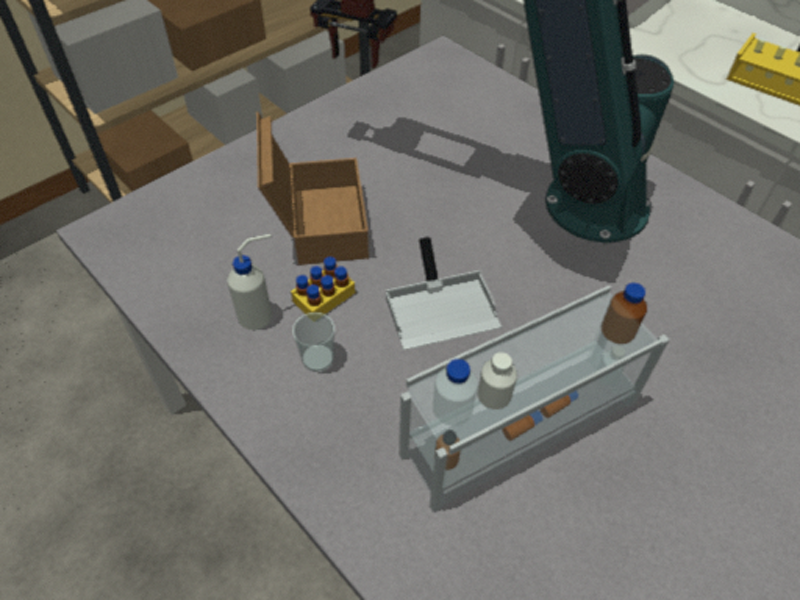

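View pics/b.png

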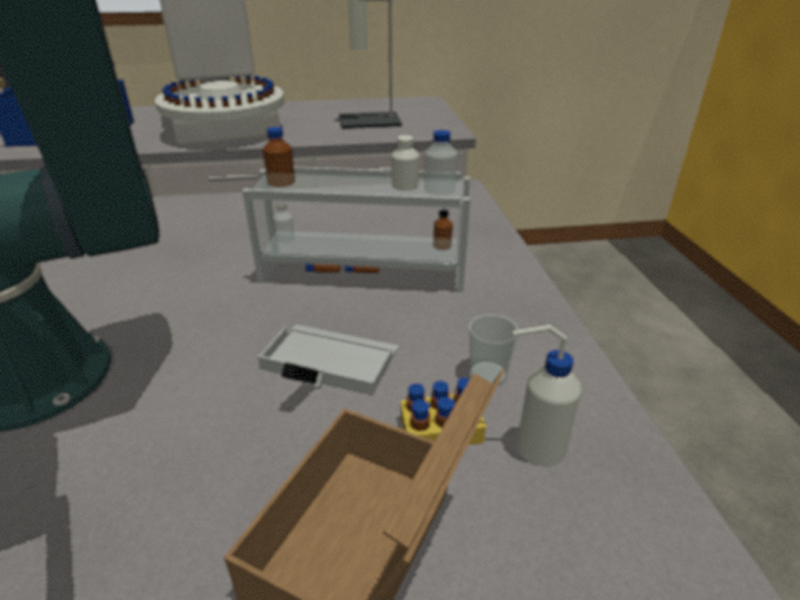

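The scene view shows the rack's top front rail from (408,395) to (610,292), the vials at (518,428) and (557,405), and the pan's front edge from (400,346) to (499,328). The carton is at (330,210) with its flap leaning left. In the side view the rack's front post feet are at about (260,278) and (462,287), and the vials at (322,268) and (362,269).

```bash
python3 - <<'E'
from h import *
k=.64
def P(n,name,u,v,z): print(n,name,np.round(onz(n,(u*k,v*k),z),0))
for a in [('rail L',408,395,208),('rail R',610,292,208),('panFL',400,346,1),('panFR',499,328,1),('panRL top',388,288,28),('panRR top',482,274,28),('handle end',427,240,90),('handle base',433,285,28),('va',518,428,14),('vb',557,405,14),('rim++',293,165,85),('rim-',358,160,85),('rim--',368,235,85),('rim+-',299,238,85),('basewall',300,260,0),('base-',368,257,0),('flapedge',260,118,200),('flapedge2',267,190,200),('beaker',320,358,0),('bottle',253,310,0),('st',323,290,72)]: P('scene',*a)
for a in [('rail L',249,190,208),('rail R',467,201,208),('footL',260,278,0),('footR',462,287,0),('va',362,269,14),('vb',322,268,14),('panRL',262,358,20),('panFL',293,330,1),('panFR',397,350,1),('handle end',299,374,85),('rim far L',347,413,85),('rim near L',233,560,85),('far R',448,490,85),('flap e',503,373,200),('beak',490,375,0)]: P('side',*a)
# triangulate helper via colour masks
a=snap('scene')[1]; b=snap('side')[1]
for n,im in(('scene',a),('side',b)):
    hsv=cv2.cvtColor(im,cv2.COLOR_RGB2HSV)
    m=cv2.inRange(hsv,(2,90,60),(20,255,255)) 
    N,l,st,c=cv2.connectedComponentsWithStats(m)
    for i in range(1,N):
        if 15<st[i,4]<400: print(n,st[i],np.round(c[i],1),np.round(onz(n,c[i],14)))
    m=cv2.inRange(hsv,(105,110,60),(125,255,255)); N,l,st,c=cv2.connectedComponentsWithStats(m)
    for i in range(1,N):
        if 5<st[i,4]<400: print(n,'blue',st[i],np.round(c[i],1),np.round(onz(n,c[i],14)))
cv2.imwrite('pics/c.png',np.hstack([cv2.resize(a[150:330,235:435],(400,360))[:,:,::-1],cv2.resize(b[90:270,150:350],(400,360))[:,:,::-1]]))
E
```

```text
scene rail L [750. 161. 208.]
scene rail R [365. 243. 208.]
scene panFL [600. -14.   1.]
scene panFR [427.  85.   1.]
scene panRL top [ 535. -120.   28.]
scene panRR top [368. -19.  28.]
scene handle end [ 428. -123.   90.]
scene handle base [463. -66.  28.]
scene va [571. 257.  14.]
scene vb [485. 274.  14.]
scene rim++ [ 487. -488.   85.]
scene rim- [ 368. -405.   85.]
scene rim-- [ 504. -216.   85.]
scene rim+- [ 613. -302.   85.]
scene basewall [ 607. -319.    0.]
scene base- [ 494. -229.    0.]
scene flapedge [ 520. -539.  200.]
scene flapedge2 [ 639. -348.  200.]
scene beaker [731. -96.   0.]
scene bottle [ 758. -276.    0.]
scene st [ 655. -173.   72.]
side rail L [357. 230. 208.]
side rail R [741. 123. 208.]
side footL [346. 263.   0.]
side footR [756. 167.   0.]
side va [559. 245.  14.]
side vb [476. 261.  14.]
side panRL [370. -29.  20.]
side panFL [417.  67.   1.]
side panFR [596. -17.   1.]
side handle end [ 437. -153.   85.]
side rim far L [ 499. -238.   85.]
side rim near L [ 375. -421.   85.]
side far R [ 602. -372.   85.]
side flap e [ 670. -317.  200.]
side beak [ 73
[... 2067 characters left out ...]
68  50   6   8  27] [170.8  53.6] [ 268. 2032.   14.]
side blue [76 52  3  4  6] [77.3 53.2] [-417. 2143.   14.]
side blue [105  53   9  10  38] [108.4  58.1] [-159. 1951.   14.]
side blue [171  81   9   7  51] [175.3  84.3] [ 334. 1255.   14.]
side blue [278  84  10   6  55] [282.3  86.5] [ 917. 1131.   14.]
side blue [196 169   4   4  15] [197.4 170.6] [448. 271.  14.]
side blue [221 171   4   3  11] [222.6 171.9] [530. 251.  14.]
side blue [350 224  17  17 200] [357.5 232.5] [ 851. -106.   14.]
side blue [293 242   7  10  42] [295.4 245.4] [ 682. -130.   14.]
side blue [277 244  14  22 178] [283.1 254.4] [ 645. -156.   14.]
side blue [262 246  12  22 179] [267.3 256.5] [ 607. -158.   14.]
```

View pics/c.png

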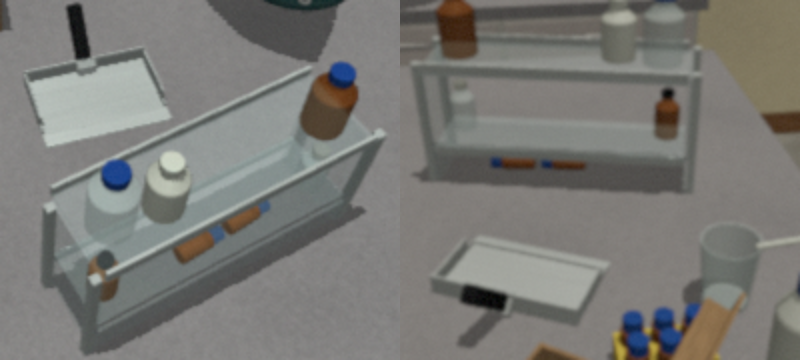

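Both views agree on the vials, at roughly (478,272) and (560,256), with the rack's inward axis at yaw ≈77°. The pan has yaw ≈60° with its grip near (424,-123), and the carton is at about (496,-354) with +x at yaw ≈-36°. I'll move above the handle for a close look.

Request:
move_arm:
  turn:
    - [0,0,7]
    - [0,0,14]
    - [0,0,21]
    - [0,0,28]
    - [0,0,35]
    - [0,0,35]
    - [0,0,35]
    - [0,0,35]
    - [0,0,35]
    - [0,0,35]
    - [0,0,35]
    - [0,0,35]
  slide:
    - [1.5,4,2]
    - [3,8,3]
    - [4.5,12,3]
    - [6,16,3]
    - [7.5,20,3]
    - [9,24,3]
    - [10.5,28,3]
    - [12,32,3]
    - [13.5,36,3]
    - [15,40,3]
    - [17,42,3]
    - [17,42,3]
  gripper: [-1,-1,-1,-1,-1,-1,-1,-1,-1,-1,-1,-1]

```text
time_s: 1.2
ee_pos: [425.4, -118.4, 252.9]
ee_rot: [0.865, 0.502, 0.002, -0.0]
wrist_force: [-0.3, -0.4, 0.1]
opening: 87.8
```

```bash
python3 - <<'E'
from h import *
s,im=snap('wrist','w1.png'); print(s['ee_pos'],s['ee_rot'],s['qpos'],s['wrist_force'],s['time_s'])
E
```

```text
[ 425.37804734 -118.44390771  252.89735426] [ 8.64958477e-01  5.01840307e-01  1.70671387e-03 -4.75774696e-04] [-0.43116243  0.0946321   1.7901342   0.00351124  1.2556396   0.08709552] [-0.32028134 -0.39129104  0.07008541] 1.2
```

View pics/w1.png

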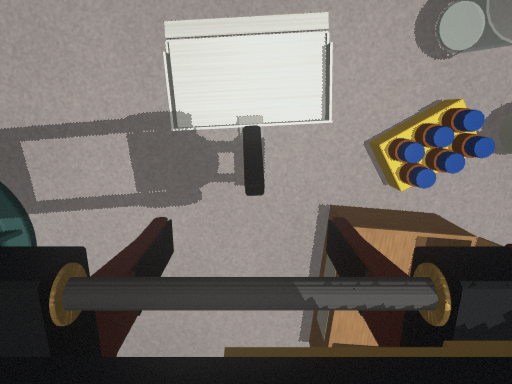

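The close view shows the pan: front edge from (165,22) to (329,13), rear wall top corners at (174,130) and (332,122), and handle end at about (254,195).

```bash
python3 - <<'E'
from h import *
s=robot.observe()
f=lambda u,v,z:onz('wrist',(u,v),z,s)
a,b=f(165,25,1),f(329,15,1); c,d=f(172,129,27),f(332,122,27); e=f(254,193,88)
for p in(a,b,c,d,e): print(np.round(p))
y=(a-b); print('len',np.linalg.norm(y),'yaw x',np.degrees(np.arctan2(y[1],y[0]))-90)
y2=c-d; print('len',np.linalg.norm(y2),np.degrees(np.arctan2(y2[1],y2[0]))-90)
fm=(a+b)/2; rm=(c+d)/2; print('front',fm,'rear',rm,np.degrees(np.arctan2(*(fm-rm)[[1,0]])),np.linalg.norm((fm-rm)[:2]))
for h in (59.5,):
    h=np.radians(h);dx=np.array([np.cos(h),np.sin(h)]); m=(fm[:2]-65*dx+rm[:2]+65*dx)/2; print('origin',m,'grip',m-113*dx)
print('stand',f(431,152,72),'beaker', f(462,25,0))
E
```

```text
[420.  78.   1.]
[599. -12.   1.]
[364. -33.  27.]
[ 541. -124.   27.]
[ 420. -141.   88.]
len 200.43982533041924 yaw x 63.43204751330026
len 198.66634322206286 62.720133151871266
front [509.20847067  32.68668606   1.        ] rear [452.682321   -78.83258212  27.        ] 63.12076273787757 125.02700816262681
origin [480.94539583 -23.07294803] grip [ 423.59356082 -120.43704316]
stand [ 613.50374484 -201.81463175   72.        ] beaker [ 736.24226913 -102.97271277    0.        ]
```

```bash
cat >> h.py <<'E'
def tool(yaw,L,pitch=0):
    """tool orientation for pan yaw (deg), lean L back, pan pitched nose-down by pitch"""
    base=Rn.from_euler('z',yaw,degrees=True)*Rn.from_matrix(np.diag([1.,-1,-1]))
    y=np.array([-np.sin(np.radians(yaw)),np.cos(np.radians(yaw)),0])
    return Rn.from_rotvec(-y*np.radians(L-pitch))*base
def delta(pos,rot,frm=None,frot=None):
    s=robot.observe(); p0=np.array(s['ee_pos'] if frm is None else frm); r0=Rn.from_quat(s['ee_rot']) if frot is None else frot
    print('slide cm',np.round((np.array(pos)-p0)/10,2),'turn',np.round((rot*r0.inv()).as_rotvec(degrees=True),1))
E
python3 - <<'E'
from h import *
s=robot.observe(); print(s['ee_pos'],2*np.degrees(np.arctan2(s['ee_rot'][1],s['ee_rot'][0])),s['dq'])
g=np.array([430,-124,60.5])
for L in(30,35):
    r=tool(63,L); z=r.apply([0,0,1]); print(L,z); delta(g+19*z-90*z,r); delta(g+19*z,r)
E
```

```text
[ 424.22455983 -120.90678673  252.76550018] 60.271439856726495 [-0.08348315 -0.00339479  0.00997414 -0.03849508  0.00529636 -0.05278794]
30 [ 0.22699525  0.44550326 -0.8660254 ]
slide cm [ -1.03  -3.47 -13.08] turn [ 26.4 -14.2   2.7]
slide cm [  1.01   0.54 -20.87] turn [ 26.4 -14.2   2.7]
35 [ 0.26039825  0.51106035 -0.81915204]
slide cm [ -1.27  -3.94 -13.41] turn [ 30.8 -16.6   2.7]
slide cm [  1.07   0.66 -20.78] turn [ 30.8 -16.6   2.7]
```

Request:
move_arm:
  turn:
    - [6.6,-3.5,0.7]
    - [13.2,-7.1,1.3]
    - [19.8,-10.6,2.0]
    - [26.4,-14.2,2.7]
    - [26.4,-14.2,2.7]
    - [26.4,-14.2,2.7]
    - [26.4,-14.2,2.7]
    - [26.4,-14.2,2.7]
  slide:
    - [-0.2,-0.8,-3]
    - [-0.4,-1.6,-6]
    - [-0.6,-2.4,-9]
    - [-0.9,-3.2,-12]
    - [-0.9,-3.2,-13.1]
    - [-0.9,-3.2,-13.1]
    - [-0.9,-3.2,-13.1]
    - [-0.9,-3.2,-13.1]
  gripper: [-1,-1,-1,-1,-1,-1,-1,-1]

```text
time_s: 1.92
ee_pos: [413.5, -156.7, 122.2]
ee_rot: [0.826, 0.502, 0.219, -0.136]
wrist_force: [-0.0, -0.0, 0.5]
opening: 87.7
```

```bash
python3 - <<'E'
from h import *
s,im=snap('wrist','w2.png'); s=robot.observe(); print(s['ee_pos'],s['qpos'],s['dq'])
r=tool(63,30); z=r.apply([0,0,1]); g=np.array([430,-124,60.5]);delta(g-71*z,r); delta(g+19*z,r)
E
```

```text
[ 413.98061674 -156.33929081  122.7100026 ] [-0.93151049  0.37349026  1.96566661  0.5208414   1.11100457 -0.76365381] [ 0.02129997 -0.01944828  0.00034897  0.00263445  0.00100329 -0.0097383 ]
slide cm [-0.01  0.07 -0.07] turn [ 0.1 -0.2  0.2]
slide cm [ 2.03  4.08 -7.87] turn [ 0.1 -0.2  0.2]
```

View pics/w2.png

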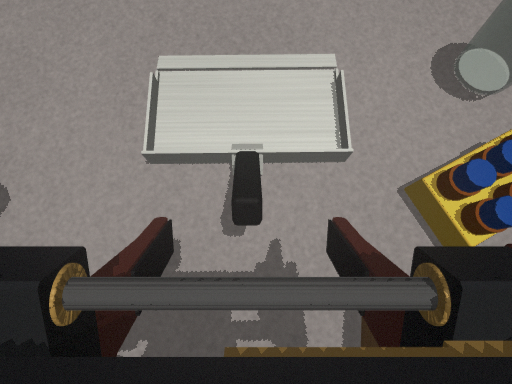

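The handle is centred between the fingers (column 247) and the pan is square in the view. I'll advance and grip.

Request:
move_arm:
  turn:
    - [0,0,0]
    - [0,0,0]
    - [0,0,0]
    - [0,0,0]
    - [0,0,0]
    - [0,0,0]
    - [0,0,0]
    - [0,0,0]
    - [0,0,0]
    - [0,0,0]
    - [0,0,0]
    - [0,0,0]
  slide:
    - [0.5,1,-2]
    - [1,2,-4]
    - [1.5,3,-6]
    - [2,4,-7.9]
    - [2,4,-7.9]
    - [2,4,-7.9]
    - [2,4,-7.9]
    - [2,4,-7.9]
    - [2,4,-7.9]
    - [2,4,-7.9]
    - [2,4,-7.9]
    - [2,4,-7.9]
  gripper: [-1,-1,-1,-1,-1,1,1,1,1,1,1,1]
  force: 50

```text
time_s: 2.97
ee_pos: [433.8, -116.5, 42.9]
ee_rot: [0.825, 0.502, 0.22, -0.136]
wrist_force: [0.1, -0.2, 0.8]
opening: 44.5
```

```bash
python3 - <<'E'
from h import *
s=robot.observe(); print(s['ee_pos'],s['opening'],s['wrist_force'],s['torque'])
delta([0,0,0],tool(77,30))
E
```

```text
[ 433.77948466 -116.5345355    42.86963835] 44.51491199703287 [ 0.07888043 -0.16846067  0.78968061] [-0.18213211  0.0732462  -0.01776481]
slide cm [-43.38  11.65  -4.29] turn [-0.  -0.2 14.3]
```

Request:
move_arm:
  turn:
    - [0,0,0]
    - [0,0,0]
    - [0,0,0]
    - [0,0,0]
    - [0,0,0]
    - [0,0,0]
    - [0,0,0]
    - [0,0,3]
    - [0,0,7]
    - [0,0,11]
    - [0,0,14]
    - [0,0,14]
  slide:
    - [0,0,0]
    - [0,0,0]
    - [0,0,0]
    - [0,0,0]
    - [0,0,0.5]
    - [0,0,1.5]
    - [0,0,2.5]
    - [1,0,3]
    - [2,0,3]
    - [3,0,3]
    - [4,0,3]
    - [4,0,3]
  gripper: [1,1,1,1,1,1,1,1,1,1,1,1]

```text
time_s: 3.97
ee_pos: [476.9, -117.8, 73.7]
ee_rot: [0.757, 0.601, 0.202, -0.16]
wrist_force: [0.7, -0.6, -1.3]
opening: 22.1
```

```bash
python3 - <<'E'
from h import *
s,im=snap('wrist','w3.png'); s=robot.observe(); print(s['ee_pos'],s['opening'],s['wrist_force'],s['torque'],s['qpos'])
a=snap('scene')[1];b=snap('side')[1]
cv2.imwrite('pics/d.png',np.hstack([im,cv2.resize(a[150:342,235:435],(400,384))])[:,:,::-1][:, :800])
cv2.imwrite('pics/b2.png',b[:,:,::-1])
delta([0,0,0],tool(77,30))
E
```

```text
[ 475.14604425 -116.88040294   73.33861573] 21.490545961891875 [-0.43013022  0.3732949  -1.37760437] [-0.51164853  0.03902073 -0.00972706] [-0.7408871   0.52364416  1.85861823  0.51105684  1.09214347 -0.82541412]
slide cm [-47.3   11.57  -7.3 ] turn [-0.  -0.3  0.3]
```

View pics/d.png

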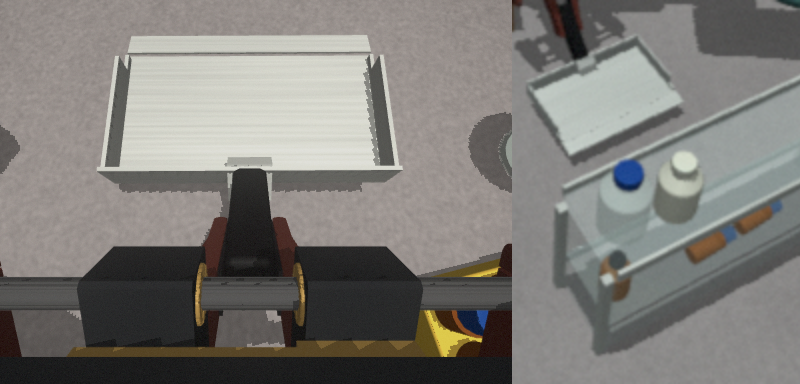

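Request:
move_arm:
  turn:
    - [0,0,0]
    - [0,0,0]
    - [0,0,0]
    - [0,0,0]
    - [0,0,0]
    - [0,0,0]
    - [0,0,0]
  slide:
    - [-0.2,3,0]
    - [-0.4,6,0]
    - [-0.7,9,-0.5]
    - [-0.9,11,-1]
    - [-1.2,13.5,-1]
    - [-1.2,13.5,-1]
    - [-1.2,13.5,-1]
  gripper: [1,1,1,1,1,1,1]

```text
time_s: 4.7
ee_pos: [459.6, 20.3, 62.8]
ee_rot: [0.758, 0.599, 0.201, -0.163]
wrist_force: [1.8, -0.0, -2.0]
opening: 22.0
```

```bash
python3 - <<'E'
from h import *
s,im=snap('wrist','w4.png'); s=robot.observe(); print(s['ee_pos'],s['wrist_force'],s['qpos'])
b=snap('side')[1]
cv2.imwrite('pics/e.png',np.hstack([im,b[120:216,150:294].repeat(2,0).repeat(2,1)[:,:288] if 0 else cv2.resize(b[110:302,150:294],(288,384))])[:,:,::-1])
E
```

```text
[460.88200995  18.91432832  62.82654135] [-0.62699141 -0.51529181 -1.38681626] [-0.53267824  0.47623421  2.03481899  0.64447907  0.91406557 -0.77372854]
```

View pics/e.png

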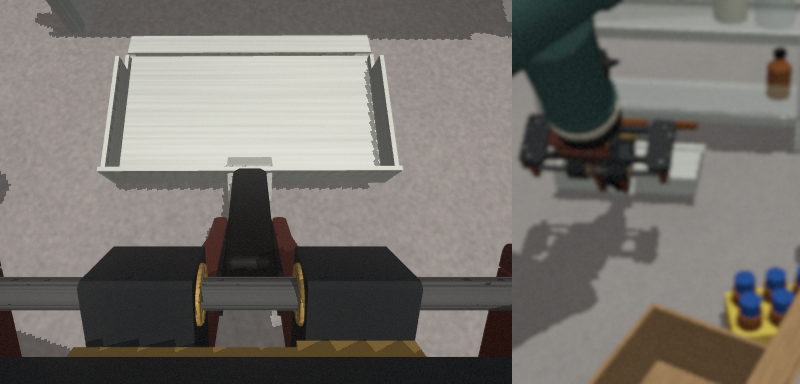

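```bash
python3 - <<'E'
from h import *
k=.64
def tri(p,q):
    o1,d1=ray('scene',np.array(p)*k);o2,d2=ray('side',np.array(q)*k)
    A=np.stack([d1,-d2],1); t=np.linalg.lstsq(A,o2-o1,rcond=None)[0]; a=o1+t[0]*d1;b=o2+t[1]*d2
    return (a+b)/2,np.linalg.norm(a-b)
for n,p,q in [('railR front post top',(407,395),(467,198)),('railL front top',(610,291),(250,189))]: print(n,tri(p,q))
# pan in tool from wrist corners
c=viewer.camera_info('wrist');K=np.array([[c['fx'],0,c['cx']],[0,c['fy'],c['cy']],[0,0,1]])
O=np.array([[65,100,1.5],[65,-100,1.5],[-65,100,28],[-65,-100,28]],float); U=np.array([[131,37],[369,37],[98,168],[402,168]],float)
ok,rv,tv=cv2.solvePnP(O,U,K,None); H=np.array(c['hand_eye']); s=robot.observe(); Rt=Rn.from_quat(s['ee_rot']).as_matrix()
R=Rt@H[:3,:3]@cv2.Rodrigues(rv)[0]; t=Rt@(H[:3,:3]@tv.ravel()+H[:3,3])+s['ee_pos']
print('pan',t,'x',R[:,0],'z',R[:,2],'front',t+65*R[:,0],'yaw',np.degrees(np.arctan2(R[1,0],R[0,0])))
# zoom crops of the original pictures
a=cv2.imread('pics/a.png');b=cv2.imread('pics/b.png')
cv2.imwrite('pics/f.png',np.vstack([cv2.resize(b[160:310,230:490],(780,450)),cv2.resize(a[380:520,390:690],(780,364))])[:814])
im=np.vstack([cv2.resize(b[165:300,235:485],(555,300)),cv2.resize(a[270:510,390:690],(555,300))]);cv2.imwrite('pics/f.png',im)
E
```

```text
railR front post top (array([748.64742196, 155.89302222, 199.9002431 ]), np.float64(2.597819913850645))
railL front top (array([358.68951058, 240.78520249, 204.49673222]), np.float64(2.864471263505891))
pan [487.93940719 124.61723659  19.36299818] x [ 0.2309262   0.97287677 -0.01356021] z [0.00503638 0.0127415  0.99990614] front [502.94960999 187.85422673  18.48158437] yaw 76.64714261654508
```

View pics/f.png

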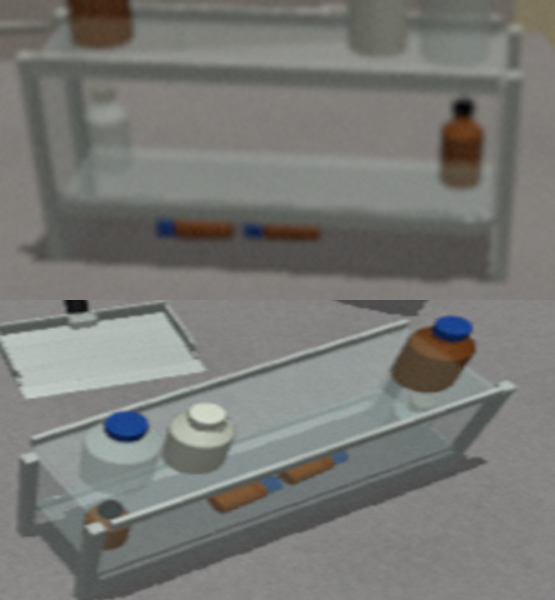

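The zoom shows the front rail's ends clearly: scene (409,382) and (609,290), side (469,196.5) and (245,189). The front post feet are at side (258,281) and (459,290).

```bash
python3 - <<'E'
from h import *
k=.64
def tri(p,q):
    o1,d1=ray('scene',np.array(p)*k);o2,d2=ray('side',np.array(q)*k)
    A=np.stack([d1,-d2],1); t=np.linalg.lstsq(A,o2-o1,rcond=None)[0]; a=o1+t[0]*d1;b=o2+t[1]*d2
    return (a+b)/2,np.linalg.norm(a-b)
A,e=tri((408.9,382),(469,196.5)); B,f=tri((609,290),(245,189)); print(A,e,B,f)
for z in(200,208):
  S=[onz('scene',np.array(p)*k,z)[:2] for p in((408.9,382),(609,290))]; T=[onz('side',np.array(p)*k,z)[:2] for p in((469,196.5),(245,189))]
  for P in(S,T):
    v=P[0]-P[1]; print(z,np.round(P),np.linalg.norm(v),np.degrees(np.arctan2(v[1],v[0])))
F=[onz('side',np.array(p)*k,0)[:2] for p in((459,290),(258.4,281))]; v=F[0]-F[1];print('feet',F,np.linalg.norm(v),np.degrees(np.arctan2(v[1],v[0])))
E
```

```text
[742.24218264 144.15802081 210.32960132] 15.63825647170641 [352.85656069 237.8471821  203.77324604] 10.054516031216298
200 [[730. 142.]
 [356. 237.]] 385.60582621655294 -14.297842788502898
200 [[755. 161.]
 [346. 256.]] 419.42180143231747 -13.123398028552039
208 [[733. 145.]
 [363. 240.]] 382.17984403152946 -14.29784278850289
208 [[750. 142.]
 [349. 236.]] 410.95021303972254 -13.123398028552062
feet [array([747.62391445, 156.48111223]), array([343.28146267, 250.90964724])] 415.22230977686473 -13.145036370223997
```

Rack yaw is about 76.8° and the lip lies about 27 mm ahead of the pan's front edge. The pan is level, and laterally centred on the vials within 2 mm. I'll lower it to the bench and start the slide in.

Request:
move_arm:
  turn:
    - [0,0,0]
    - [0,0,0]
    - [0,0,0]
    - [0,0,0]
    - [0,0,0]
    - [0,0,0]
  slide:
    - [0,0,-0.7]
    - [0,0,-1.4]
    - [0,0,-1.7]
    - [0,0,-1.9]
    - [0,0,-1.9]
    - [0,0,-1.9]
  gripper: [1,1,1,1,1,1]

```text
time_s: 5.3
ee_pos: [461.7, 18.7, 43.4]
ee_rot: [0.758, 0.599, 0.202, -0.162]
wrist_force: [0.9, -0.1, -1.6]
opening: 22.0
```

```bash
cat > st.py <<'E'
from h import *
s=robot.observe(); r=Rn.from_quat(s['ee_rot']); z=r.apply([0,0,1]); x=r.apply([1,0,0])
print('t',round(s['time_s'],2),'tcp',np.round(s['ee_pos'],1),'zax',np.round(z,3),'yaw',np.round(np.degrees(np.arctan2(x[1],x[0])),1),'F',np.round(s['wrist_force'],1),'T',np.round(s['torque'],2),'op',round(s['opening'],1),'q',np.round(s['qpos'],2))
p=np.array(s['ee_pos'])-19*z; d=np.array([.228,.974,0]); e=np.array([-.974,.228,0]); f=p+178*d
print('grip',np.round(p,1),'front depth past lip',round(f@d-325,1),'lat vs vials',round(f@e+445.3,1))
E
python3 st.py
```

```text
t 5.3 tcp [461.7  18.7  43.4] zax [ 0.111  0.487 -0.866] yaw 76.6 F [ 0.9 -0.1 -1.6] T [-0.53  0.06  0.01] op 22.0 q [-0.53  0.52  2.04  0.67  0.88 -0.81]
grip [459.6   9.5  59.8] front depth past lip -32.9 lat vs vials -0.1
```

Request:
move_arm:
  turn:
    - [0,0,0]
    - [0,0,0]
    - [0,0,0]
    - [0,0,0]
    - [0,0,0]
    - [0,0,0]
    - [0,0,0]
    - [0,0,0]
    - [0,0,0]
    - [0,0,0]
  slide:
    - [0,0,-0.05]
    - [0,0,-0.1]
    - [0.2,1,-0.1]
    - [0.5,2,-0.1]
    - [0.7,3,-0.1]
    - [0.9,4,-0.1]
    - [1.2,5,-0.1]
    - [1.4,6,-0.1]
    - [1.6,7,-0.1]
    - [1.6,7,-0.1]
  gripper: [1,1,1,1,1,1,1,1,1,1]

```text
time_s: 6.13
ee_pos: [477.4, 91.0, 42.8]
ee_rot: [0.757, 0.6, 0.202, -0.163]
wrist_force: [0.0, 0.7, 0.2]
opening: 21.8
```

```bash
python3 st.py; python3 - <<'E'
from h import *
a=snap('scene')[1];b=snap('side')[1];w=snap('wrist')[1]
c=lambda im,y,x,h,ww:cv2.resize(im[y:y+h,x:x+ww],(400,300))
cv2.imwrite('pics/g.png',np.vstack([np.hstack([c(a,150,240,180,240),c(b,100,150,150,200)]),np.hstack([c(w,0,0,384,512),c(b,150,180,60,80)])])[:,:,::-1])
E
```

```text
t 6.13 tcp [477.4  91.   42.8] zax [ 0.11   0.488 -0.866] yaw 76.7 F [0.  0.7 0.2] T [-0.02 -0.33  0.04] op 21.8 q [-0.37  0.51  2.06  0.75  0.81 -0.73]
grip [475.3  81.8  59.2] front depth past lip 41.1 lat vs vials 1.0
```

View pics/g.png

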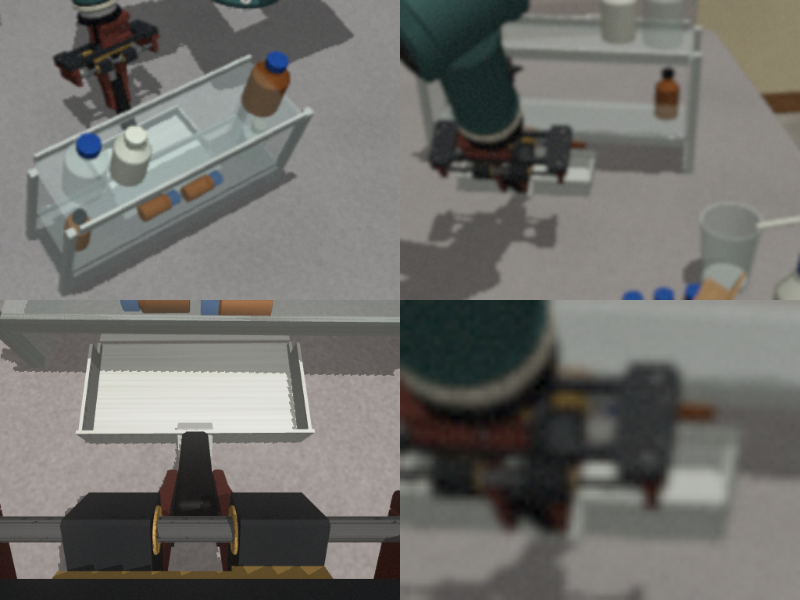

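The wrist view shows the lip and both vials centred on the pan (mid 197 against 195 in the half-size panel). I'll continue inward.

Request:
move_arm:
  turn:
    - [0,0,0]
    - [0,0,0]
    - [0,0,0]
    - [0,0,0]
    - [0,0,0]
    - [0,0,0]
    - [0,0,0]
    - [0,0,0]
    - [0,0,0]
  slide:
    - [0.2,0.7,0]
    - [0.4,1.5,0]
    - [0.5,2.2,0]
    - [0.7,3,0]
    - [0.9,3.7,0]
    - [1,4.4,0]
    - [1.2,5.2,0]
    - [1.4,6,0]
    - [1.4,6,0]
  gripper: [1,1,1,1,1,1,1,1,1]

```text
time_s: 7.03
ee_pos: [491.8, 150.4, 42.7]
ee_rot: [0.757, 0.6, 0.202, -0.162]
wrist_force: [1.0, 1.9, -0.0]
opening: 22.0
```

```bash
python3 st.py; python3 - <<'E'
from h import *
w=snap('wrist')[1]; a=snap('scene')[1]
cv2.imwrite('pics/i.png',np.hstack([w[:300],cv2.resize(a[200:350,260:400],(280,300))])[:,:,::-1])
E
```

```text
t 7.03 tcp [491.8 150.4  42.7] zax [ 0.111  0.488 -0.866] yaw 76.7 F [ 1.   1.9 -0. ] T [ 0.01 -0.55 -0.11] op 22.0 q [-0.23  0.52  2.05  0.81  0.76 -0.65]
grip [489.7 141.2  59.1] front depth past lip 102.2 lat vs vials 0.6
```

View pics/i.png

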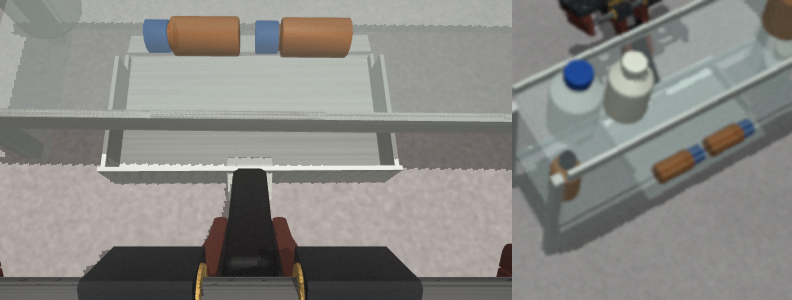

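Both vials are at the pan's ramp near the back panel, centred (columns 145–352 against a pan of 130–370). I'll push in the rest.

Request:
move_arm:
  turn:
    - [0,0,0]
    - [0,0,0]
    - [0,0,0]
    - [0,0,0]
    - [0,0,0]
    - [0,0,0]
    - [0,0,0]
    - [0,0,0]
    - [0,0,0]
  slide:
    - [0.1,0.5,0]
    - [0.2,1,0]
    - [0.3,1.5,0]
    - [0.4,1.9,0]
    - [0.5,2.3,0]
    - [0.6,2.7,0]
    - [0.7,3.1,0]
    - [0.7,3.1,0]
    - [0.7,3.1,0]
  gripper: [1,1,1,1,1,1,1,1,1]

```text
time_s: 7.88
ee_pos: [498.8, 180.3, 42.6]
ee_rot: [0.757, 0.599, 0.202, -0.162]
wrist_force: [1.5, 1.3, 1.4]
opening: 21.8
```

```bash
python3 st.py; python3 - <<'E'
from h import *
w=snap('wrist')[1]
cv2.imwrite('pics/j.png',w[:300,:,::-1])
E
```

```text
t 7.88 tcp [498.8 180.3  42.6] zax [ 0.111  0.487 -0.866] yaw 76.6 F [1.5 1.3 1.4] T [ 0.14 -0.64 -0.02] op 21.8 q [-0.16  0.52  2.03  0.83  0.74 -0.6 ]
grip [496.7 171.1  59.1] front depth past lip 133.0 lat vs vials 0.5
```

View pics/j.png

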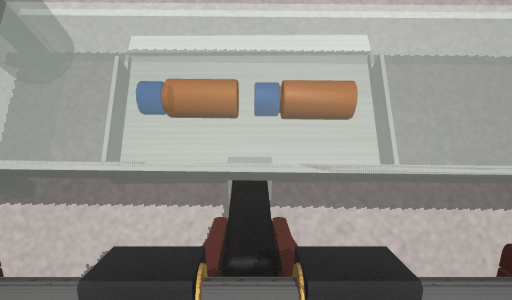

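Both vials now lie behind the ridge (rows 78–119, ridge at row 52). I'll back out gently.

Request:
move_arm:
  turn:
    - [0,0,0]
    - [0,0,0]
    - [0,0,0]
    - [0,0,0]
    - [1,-0.2,0]
    - [2,-0.5,0]
    - [3,-0.7,0]
    - [3,-0.7,0]
    - [3,-0.7,0]
    - [3,-0.7,0]
    - [3,-0.7,0]
    - [3,-0.7,0]
  slide:
    - [-0.1,-0.3,0.05]
    - [-0.2,-0.9,0.1]
    - [-0.4,-1.8,0.1]
    - [-0.7,-2.8,0.1]
    - [-0.9,-4,0.1]
    - [-1.2,-5.2,0.2]
    - [-1.5,-6.5,0.2]
    - [-1.9,-8,0.2]
    - [-2.2,-9.5,0.2]
    - [-2.6,-11,0.2]
    - [-2.8,-12,0.2]
    - [-2.8,-12,0.2]
  gripper: [1,1,1,1,1,1,1,1,1,1,1,1]

```text
time_s: 8.93
ee_pos: [470.9, 57.2, 44.3]
ee_rot: [0.753, 0.594, 0.222, -0.177]
wrist_force: [0.9, 0.2, -2.2]
opening: 21.8
```

Request:
move_arm:
  turn:
    - [0,0,0]
    - [0,0,0]
    - [0,0,0]
    - [0,0,0]
    - [0,0,0]
    - [0,0,0]
    - [0,0,0]
    - [0,0,0]
    - [0,0,0]
    - [0,0,0]
    - [0,0,0]
    - [0,0,0]
  slide:
    - [-0.2,-1,0]
    - [-0.5,-2,0]
    - [-0.7,-3,0]
    - [-0.9,-4,0]
    - [-1.2,-5,0.2]
    - [-1.4,-6,1]
    - [-1.6,-7,2.5]
    - [-1.8,-7.8,4]
    - [-1.8,-7.8,5.5]
    - [-1.8,-7.8,7]
    - [-1.8,-7.8,8]
    - [-1.8,-7.8,8]
  gripper: [1,1,1,1,1,1,1,1,1,1,1,1]

```text
time_s: 9.93
ee_pos: [453.4, -19.0, 126.1]
ee_rot: [0.752, 0.595, 0.222, -0.177]
wrist_force: [0.6, -0.1, -1.8]
opening: 22.1
```

```bash
python3 st.py; python3 - <<'E'
from h import *
w=snap('wrist')[1]; cv2.imwrite('pics/k.png',w[:,:,::-1])
hsv=cv2.cvtColor(w[:250],cv2.COLOR_RGB2HSV); N,l,s,c=cv2.connectedComponentsWithStats(cv2.inRange(hsv,(2,100,90),(20,255,255)))
print([ (s[i].tolist(),np.round(c[i])) for i in range(1,N) if s[i,4]>300])
E
```

```text
t 9.93 tcp [453.4 -19.  126.1] zax [ 0.124  0.53  -0.839] yaw 76.7 F [ 0.6 -0.1 -1.8] T [-0.67  0.1  -0.04] op 22.1 q [-0.65  0.39  1.97  0.59  1.12 -0.77]
grip [451.  -29.1 142.1] front depth past lip -72.4 lat vs vials -0.6
[([155, 131, 81, 35, 2616], array([196., 148.])), ([281, 133, 81, 32, 2470], array([321., 149.]))]
```

Both vials rest on the pan against its rear wall (rows 131–166). Next I'll work out the carry to the carton.

```bash
cat >> h.py <<'E'
c0=np.array([436.5,-320]); 
def tcp_for(s_in,zf,yaw,pitch,lat=0,mid=c0,cy=-35):
    """TCP when the pan's front-edge middle is s_in past the carton's -x wall, height zf"""
    c=np.array([np.cos(np.radians(cy)),np.sin(np.radians(cy))]); f=np.r_[mid+s_in*c+lat*np.array([-c[1],c[0]]),zf]
    R=Rn.from_euler('z',yaw,degrees=True)*Rn.from_euler('y',pitch,degrees=True)
    return f+R.apply([-168.5,0,43]), R*tool(0,30)
def table(seq,p0,r0):
    for p,r in seq: print(np.round((p-p0)/10,1).tolist(),np.round((r*r0.inv()).as_rotvec(degrees=True),1).tolist())
E
python3 - <<'E'
from h import *
s=robot.observe(); p0=np.array(s['ee_pos']); r0=Rn.from_quat(s['ee_rot'])
pe,re=tcp_for(70,140,-35,-8); print('end',pe)
# 20 rows, smooth
N=20; sm=lambda u:u*u*(3-2*u) 
yaw0=76.7
u=np.linspace(0,1,N+1)[1:]; 
# trapezoid profile
v=np.minimum(1,np.minimum(np.arange(1,N+1)/3,(N+1-np.arange(1,N+1))/3)); f=np.cumsum(v)/v.sum()
seq=[]
for i,a in enumerate(f):
    yaw=yaw0+(-35-yaw0)*a; pit=-3-5*min(1,(i+1)/5); z=p0[2]+(pe[2]-p0[2])*min(1,(i+1)/8)
    p=p0+(pe-p0)*a; p[2]=z
    seq.append((p,Rn.from_euler('z',yaw,degrees=True)*Rn.from_euler('y',pit,degrees=True)*tool(0,30)))
table(seq[:10],p0,r0); print(); table(seq[10:],*seq[9])
E
```

```text
end [ 352.25462508 -261.01075342  159.13085944]
[-0.2, -0.4, 0.4] [1.0, -0.4, -2.1]
[-0.6, -1.3, 0.8] [1.9, -0.7, -6.3]
[-1.1, -2.7, 1.3] [2.8, -1.1, -12.5]
[-1.7, -4.0, 1.7] [3.7, -1.6, -18.7]
[-2.2, -5.4, 2.1] [4.5, -2.3, -24.9]
[-2.8, -6.7, 2.5] [4.4, -2.5, -31.1]
[-3.4, -8.1, 3.0] [4.3, -2.8, -37.3]
[-3.9, -9.4, 3.4] [4.1, -3.0, -43.5]
[-4.5, -10.8, 3.4] [4.0, -3.3, -49.7]
[-5.0, -12.1, 3.4] [3.9, -3.5, -55.9]

[-0.6, -1.3, 0.0] [-0.0, 0.0, -6.2]
[-1.1, -2.7, 0.0] [0.0, 0.0, -12.4]
[-1.7, -4.0, 0.0] [0.0, -0.0, -18.6]
[-2.2, -5.4, 0.0] [0.0, 0.0, -24.8]
[-2.8, -6.7, 0.0] [0.0, 0.0, -31.0]
[-3.4, -8.1, 0.0] [0.0, 0.0, -37.2]
[-3.9, -9.4, 0.0] [0.0, 0.0, -43.4]
[-4.5, -10.8, 0.0] [0.0, 0.0, -49.6]
[-4.9, -11.7, 0.0] [0.0, 0.0, -53.8]
[-5.0, -12.1, 0.0] [0.0, 0.0, -55.9]
```

Request:
move_arm:
  turn:
    - [1,-0.4,-2]
    - [1.9,-0.7,-6]
    - [2.8,-1.1,-12.5]
    - [3.7,-1.6,-18.7]
    - [4.5,-2.3,-25]
    - [4.4,-2.5,-31]
    - [4.3,-2.8,-37.3]
    - [4.1,-3,-43.5]
    - [4,-3.3,-49.7]
    - [3.9,-3.5,-55.9]
  slide:
    - [-0.2,-0.4,0.4]
    - [-0.6,-1.3,0.8]
    - [-1.1,-2.7,1.3]
    - [-1.7,-4,1.7]
    - [-2.2,-5.4,2.1]
    - [-2.8,-6.7,2.5]
    - [-3.4,-8.1,3]
    - [-3.9,-9.4,3.4]
    - [-4.5,-10.8,3.4]
    - [-5,-12.1,3.4]
  gripper: [1,1,1,1,1,1,1,1,1,1]

```text
time_s: 10.82
ee_pos: [401.7, -139.7, 158.0]
ee_rot: [0.93, 0.168, 0.32, -0.06]
wrist_force: [-0.5, 0.8, -2.8]
opening: 21.7
```

Request:
move_arm:
  turn:
    - [0,0,-6.2]
    - [0,0,-12.4]
    - [0,0,-18.6]
    - [0,0,-24.8]
    - [0,0,-31]
    - [0,0,-37.2]
    - [0,0,-43.4]
    - [0,0,-49.6]
    - [0,0,-53.8]
    - [0,0,-55.9]
    - [0,0,-55.9]
    - [0,0,-55.9]
  slide:
    - [-0.6,-1.3,0]
    - [-1.1,-2.7,0]
    - [-1.7,-4,0]
    - [-2.2,-5.4,0]
    - [-2.8,-6.7,0]
    - [-3.4,-8.1,0]
    - [-3.9,-9.4,0]
    - [-4.5,-10.8,0]
    - [-4.9,-11.7,0]
    - [-5,-12.1,0]
    - [-5,-12.1,0]
    - [-5,-12.1,0]
  gripper: [1,1,1,1,1,1,1,1,1,1,1,1]

```text
time_s: 11.82
ee_pos: [368.8, -271.5, 177.0]
ee_rot: [0.906, -0.285, 0.298, 0.091]
wrist_force: [-0.1, 0.2, -2.7]
opening: 21.8
```

```bash
python3 st.py|head -1; python3 - <<'E'
from h import *
w=snap('wrist')[1]; a=snap('scene')[1]
cv2.imwrite('pics/l.png',np.hstack([cv2.resize(w,(400,300)),cv2.resize(a[50:260,110:390],(400,300))])[:,:,::-1])
E
```

```text
t 11.82 tcp [ 368.8 -271.5  177. ] zax [ 0.488 -0.335 -0.806] yaw -35.0 F [-0.1  0.2 -2.7] T [0.49 0.61 0.03] op 21.8 q [-0.97  0.01  2.38  0.96  0.26  0.33]
```

View pics/l.png

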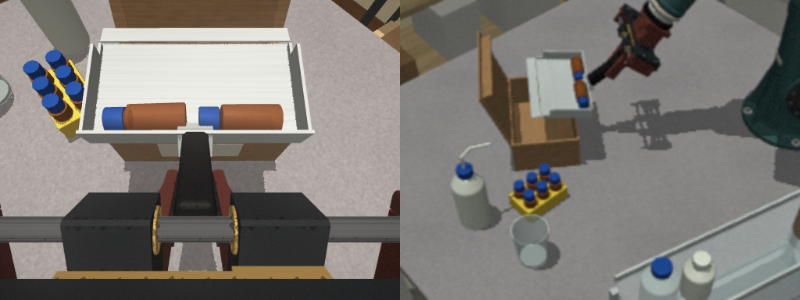

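The pan is over the carton, centred on it (pan centre column 196, carton 197 in the left panel), with both vials at the rear wall. The arm sits near a joint limit, which tipping will relieve.

```bash
python3 - <<'E'
from h import *
s=robot.observe(); p0=np.array(s['ee_pos']); r0=Rn.from_quat(s['ee_rot'])
print(p0)
st=[(85,145,-4),(80,140,4),(75,135,10),(72,130,16),(68,125,22),(65,120,28),(60,118,34),(55,115,40),(50,112,46),(45,108,52),(42,104,57),(40,102,60)]
seq=[tcp_for(a,z,-35,p) for a,z,p in st]; print(seq[0][0],seq[-1][0]); table(seq,p0,r0)
E
```

```text
[ 368.51896159 -271.97237841  177.13641719]
[ 365.97996163 -270.62133754  176.14128834] [ 430.75700068 -315.97870858  269.42528054]
[-0.3, 0.1, -0.1] [1.1, 2.1, -0.0]
[-0.2, 0.1, 1.8] [5.7, 8.6, -0.0]
[-0.0, -0.0, 2.9] [9.1, 13.5, -0.0]
[0.4, -0.3, 4.1] [12.6, 18.4, -0.0]
[0.9, -0.7, 5.1] [16.0, 23.4, 0.0]
[1.6, -1.2, 6.0] [19.5, 28.3, 0.0]
[2.2, -1.6, 7.1] [22.9, 33.2, 0.0]
[3.0, -2.1, 7.9] [26.4, 38.1, 0.1]
[3.8, -2.7, 8.6] [29.8, 43.0, 0.1]
[4.8, -3.4, 9.0] [33.2, 47.9, 0.1]
[5.7, -4.0, 9.2] [36.1, 52.0, 0.1]
[6.2, -4.4, 9.2] [37.8, 54.5, 0.1]
```

Request:
move_arm:
  turn:
    - [3,5,0]
    - [5.7,8.6,0]
    - [9.1,13.5,0]
    - [9.1,13.5,0]
    - [9.1,13.5,0]
    - [9.1,13.5,0]
    - [9.1,13.5,0]
  slide:
    - [0,0,1.5]
    - [0,0,2.3]
    - [0,0,2.9]
    - [0,0,2.9]
    - [0,0,2.9]
    - [0,0,2.9]
    - [0,0,2.9]
  gripper: [1,1,1,1,1,1,1]

```text
time_s: 12.5
ee_pos: [370.1, -272.9, 207.1]
ee_rot: [0.939, -0.295, 0.168, 0.053]
wrist_force: [0.0, 0.5, -2.6]
opening: 21.7
```

```bash
python3 st.py|head -1; python3 - <<'E'
from h import *
s=robot.observe(); p0=np.array(s['ee_pos']); r0=Rn.from_quat(s['ee_rot'])
z=r0.apply([0,0,1]); print('pitch',30-np.degrees(np.arctan2(np.hypot(z[0],z[1]),-z[2])))
w=snap('wrist')[1]; hsv=cv2.cvtColor(w[:250],cv2.COLOR_RGB2HSV); N,l,st,c=cv2.connectedComponentsWithStats(cv2.inRange(hsv,(2,100,90),(20,255,255)))
print([ (st[i].tolist()) for i in range(1,N) if st[i,4]>300])
st=[(72,130,16),(68,125,22),(65,120,28),(60,118,34),(55,115,40),(50,112,46),(45,108,52),(42,104,57),(40,102,60)]
table([tcp_for(a,z,-35,p) for a,z,p in st],p0,r0)
E
```

```text
t 12.5 tcp [ 370.1 -272.9  207.1] zax [ 0.284 -0.199 -0.938] yaw -34.8 F [ 0.   0.5 -2.6] T [0.37 0.44 0.04] op 21.7 q [-0.86 -0.    2.09  0.13  0.71  1.24]
pitch 9.704611236332177
[[141, 0, 225, 36, 1714], [260, 0, 109, 9, 773], [184, 93, 78, 41, 2683], [305, 92, 79, 42, 2746]]
[0.2, -0.2, 1.1] [3.6, 5.1, -0.2]
[0.7, -0.6, 2.1] [7.1, 10.1, -0.2]
[1.4, -1.1, 3.0] [10.5, 15.0, -0.2]
[2.1, -1.5, 4.1] [13.9, 19.9, -0.2]
[2.8, -2.0, 4.9] [17.4, 24.8, -0.2]
[3.7, -2.6, 5.6] [20.8, 29.7, -0.2]
[4.6, -3.3, 6.0] [24.2, 34.7, -0.2]
[5.5, -3.9, 6.2] [27.1, 38.8, -0.2]
[6.1, -4.3, 6.2] [28.8, 41.2, -0.2]
```

Request:
move_arm:
  turn:
    - [3.6,5.1,0]
    - [7.1,10.1,0]
    - [7.1,10.1,0]
    - [7.1,10.1,0]
    - [7.1,10.1,0]
    - [10.5,15,0]
    - [13.9,19.9,0]
    - [17.4,24.8,0]
    - [20.8,29.7,0]
    - [24.2,34.7,0]
    - [27.1,38.8,0]
    - [28.8,41.2,0]
  slide:
    - [0.2,-0.2,1.1]
    - [0.7,-0.6,2.1]
    - [0.7,-0.6,2.1]
    - [0.7,-0.6,2.1]
    - [0.7,-0.6,2.1]
    - [1.4,-1.1,2.8]
    - [2.1,-1.5,3.6]
    - [2.8,-2,4.4]
    - [3.7,-2.6,5.1]
    - [4.6,-3.3,5.5]
    - [5.5,-3.9,5.7]
    - [6.1,-4.3,5.7]
  gripper: [1,1,1,1,1,1,1,1,1,1,1,1]

```text
time_s: 13.55
ee_pos: [430.4, -315.8, 261.9]
ee_rot: [0.921, -0.289, -0.249, -0.079]
wrist_force: [0.9, -0.3, -2.3]
opening: 22.0
```

Request:
move_arm:
  turn:
    - [0,0,0]
    - [0,0,0]
    - [0,0,0]
    - [0,0,0]
    - [0,0,0]
  slide:
    - [0,0,0]
    - [0,0,0]
    - [0,0,0]
    - [0,0,0]
    - [0,0,0]
  gripper: [1,1,1,1,1]

```text
time_s: 13.97
ee_pos: [429.0, -315.2, 264.9]
ee_rot: [0.921, -0.29, -0.247, -0.077]
wrist_force: [-0.1, -0.4, -1.2]
opening: 21.7
```

```bash
python3 st.py|head -1; python3 - <<'E'
from h import *
w=snap('wrist')[1]; a=snap('scene')[1]; b=snap('side')[1]
c=lambda im:cv2.resize(im,(400,300))
cv2.imwrite('pics/m.png',np.vstack([np.hstack([c(w),c(a[50:200,130:330])]),np.hstack([c(b[84:],),c(b[220:384,130:350])])])[:,:,::-1])
E
```

```text
t 13.97 tcp [ 429.  -315.2  264.9] zax [-0.411  0.285 -0.866] yaw -35.0 F [-0.1 -0.4 -1.2] T [-0.16 -0.26 -0.01] op 21.7 q [-0.72  0.54  1.22 -0.06  1.9   1.46]
```

View pics/m.png

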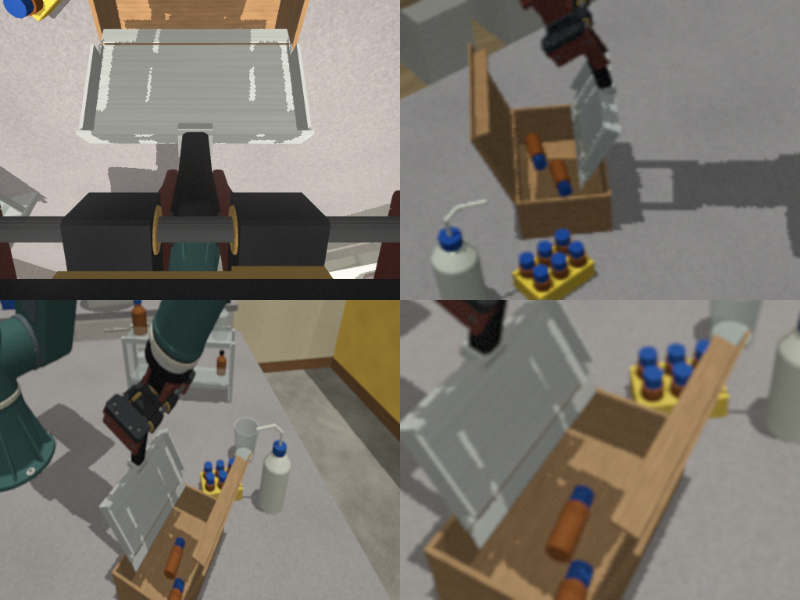

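The dump worked: both vials lie in the carton and the pan is empty. Next the pan goes back to its free spot on the bench.

```bash
python3 - <<'E'
from h import *
s=robot.observe(); p0=np.array(s['ee_pos']); r0=Rn.from_quat(s['ee_rot'])
pe=np.array([434,-116,110.]); seq=[]
N=22
for i in range(1,N+1):
    a=np.clip((i-2)/(N-2),0,1); p=p0+(pe-p0)*a; p[2]=265+min(i,3)*12 if i<=12 else 301-(301-110)*(i-12)/(N-12)
    pit=60*(1-min(1,i/18)); yaw=-35+98*a
    seq.append((p,Rn.from_euler('z',yaw,degrees=True)*Rn.from_euler('y',pit,degrees=True)*tool(0,30)))
table(seq[:11],p0,r0);print();table(seq[11:],*seq[10])
E
```

```text
[0.0, 0.0, 1.2] [-1.8, -2.8, -0.0]
[0.0, 0.0, 2.4] [-3.7, -5.5, -0.0]
[0.0, 1.0, 3.6] [-5.3, -8.5, 4.8]
[0.0, 2.0, 3.6] [-6.6, -11.6, 9.7]
[0.1, 3.0, 3.6] [-7.6, -14.9, 14.6]
[0.1, 4.0, 3.6] [-8.4, -18.3, 19.4]
[0.1, 5.0, 3.6] [-9.0, -21.7, 24.1]
[0.1, 6.0, 3.6] [-9.2, -25.3, 28.8]
[0.2, 7.0, 3.6] [-9.2, -29.0, 33.5]
[0.2, 8.0, 3.6] [-8.9, -32.8, 38.1]
[0.2, 9.0, 3.6] [-8.3, -36.6, 42.5]

[0.0, 1.0, 0.0] [0.7, -3.3, 4.9]
[0.0, 2.0, -1.9] [1.6, -6.5, 9.8]
[0.1, 3.0, -3.8] [2.8, -9.6, 14.7]
[0.1, 4.0, -5.7] [4.3, -12.7, 19.5]
[0.1, 5.0, -7.6] [6.1, -15.6, 24.3]
[0.1, 6.0, -9.6] [8.2, -18.5, 29.1]
[0.2, 7.0, -11.5] [10.5, -21.2, 33.8]
[0.2, 8.0, -13.4] [11.4, -20.9, 38.6]
[0.2, 9.0, -15.3] [12.4, -20.5, 43.5]
[0.2, 10.0, -17.2] [13.3, -20.0, 48.3]
[0.2, 11.0, -19.1] [14.2, -19.6, 53.1]
```

Request:
move_arm:
  turn:
    - [-1.8,-2.8,0]
    - [-3.7,-5.5,0]
    - [-5.3,-8.5,4.8]
    - [-6.6,-11.6,9.7]
    - [-7.6,-14.9,14.6]
    - [-8.4,-18.3,19.4]
    - [-9,-21.7,24.1]
    - [-9.2,-25.3,28.8]
    - [-9.2,-29,33.5]
    - [-8.9,-32.8,38.1]
    - [-8.3,-36.6,42.5]
  slide:
    - [0,0,1.2]
    - [0,0,2.4]
    - [0,1,3.6]
    - [0,2,3.6]
    - [0.1,3,3.6]
    - [0.1,4,3.6]
    - [0.1,5,3.6]
    - [0.1,6,3.6]
    - [0.2,7,3.6]
    - [0.2,8,3.6]
    - [0.2,9,3.6]
  gripper: [1,1,1,1,1,1,1,1,1,1,1]

```text
time_s: 15.03
ee_pos: [431.4, -224.4, 300.6]
ee_rot: [0.995, 0.081, 0.058, -0.004]
wrist_force: [0.6, -0.5, -1.7]
opening: 21.8
```

Request:
move_arm:
  turn:
    - [0.7,-3.3,4.9]
    - [1.6,-6.5,9.8]
    - [2.8,-9.6,14.7]
    - [4.3,-12.7,19.5]
    - [6.1,-15.6,24.3]
    - [8.2,-18.5,29.1]
    - [10.5,-21.2,33.8]
    - [11.4,-20.9,38.6]
    - [12.4,-20.5,43.5]
    - [13.3,-20,48.3]
    - [14.2,-19.6,53.1]
    - [14.2,-19.6,53.1]
  slide:
    - [0,1,0]
    - [0,2,-1.9]
    - [0.1,3,-3.8]
    - [0.1,4,-5.7]
    - [0.1,5,-7.6]
    - [0.1,6,-9.6]
    - [0.2,7,-11.5]
    - [0.2,8,-13.4]
    - [0.2,9,-15.3]
    - [0.2,10,-17.2]
    - [0.2,11,-19.1]
    - [0.2,11,-19.1]
  gripper: [1,1,1,1,1,1,1,1,1,1,1,1]

```text
time_s: 16.03
ee_pos: [433.0, -114.4, 106.9]
ee_rot: [0.823, 0.506, 0.219, -0.136]
wrist_force: [-0.4, -0.2, -1.9]
opening: 22.1
```

```bash
python3 st.py|head -1; python3 - <<'E'
from h import *
s=robot.observe(); r=tool(63,30); delta([434,-116,44.],r)
E
```

```text
t 16.03 tcp [ 433.  -114.4  106.9] zax [ 0.223  0.446 -0.867] yaw 63.1 F [-0.4 -0.2 -1.9] T [-0.46  0.21 -0.01] op 22.1 q [-0.84  0.39  2.01  0.57  1.03 -0.74]
slide cm [ 0.1  -0.16 -6.29] turn [ 0.  -0.2 -0.2]
```

Request:
move_arm:
  turn:
    - [0,0,0]
    - [0,0,0]
    - [0,0,0]
    - [0,0,0]
    - [0,0,0]
    - [0,0,0]
    - [0,0,0]
    - [0,0,0]
  slide:
    - [0,0,-2]
    - [0,0,-4]
    - [0,0,-5.3]
    - [0,0,-5.9]
    - [0,0,-6.2]
    - [0,0,-6.3]
    - [0,0,-6.4]
    - [0,0,-6.4]
  gripper: [1,1,1,1,1,1,1,1]

```text
time_s: 16.7
ee_pos: [434.2, -116.3, 45.7]
ee_rot: [0.824, 0.504, 0.22, -0.133]
wrist_force: [-0.2, -0.8, -1.4]
opening: 22.0
```

```bash
python3 st.py|head -1
```

```text
t 16.7 tcp [ 434.2 -116.3   45.7] zax [ 0.228  0.442 -0.867] yaw 62.9 F [-0.2 -0.8 -1.4] T [-0.42  0.25  0.05] op 22.0 q [-0.84  0.51  2.05  0.64  0.89 -0.85]
```

Request:
move_arm:
  turn:
    - [0,0,0]
    - [0,0,0]
    - [0,0,0]
    - [0,0,0]
    - [0,0,0]
    - [0,0,0]
    - [0,0,0]
    - [0,0,0]
    - [0,0,0]
    - [0,0,0]
    - [0,0,0]
    - [0,0,0]
  slide:
    - [0,0,-0.15]
    - [0,0,-0.25]
    - [0,0,-0.28]
    - [0,0,-0.28]
    - [0,0,-0.28]
    - [0,0,-0.28]
    - [0,0,-0.28]
    - [0,0,-0.28]
    - [0,0,-0.28]
    - [0,0,-0.28]
    - [0,0,-0.28]
    - [0,0,-0.28]
  gripper: [1,1,1,1,-1,-1,-1,-1,-1,-1,-1,-1]

```text
time_s: 17.7
ee_pos: [433.8, -115.8, 42.1]
ee_rot: [0.824, 0.504, 0.22, -0.134]
wrist_force: [-0.1, 0.3, -0.1]
opening: 71.5
```

Request:
move_arm:
  turn:
    - [0,0,0]
    - [0,0,0]
    - [0,0,0]
    - [0,0,0]
    - [0,0,0]
    - [0,0,0]
    - [0,0,0]
    - [0,0,0]
    - [0,0,0]
  slide:
    - [0,0,0]
    - [-0.3,-0.6,1.1]
    - [-0.7,-1.3,2.6]
    - [-1.2,-2.3,4.5]
    - [-1.7,-3.3,6.5]
    - [-2.2,-4.3,8.5]
    - [-2.7,-5.2,11]
    - [-2.7,-5.2,15]
    - [-2.7,-5.2,17]
  gripper: [-1,-1,-1,-1,-1,-1,-1,-1,-1]

```text
time_s: 18.45
ee_pos: [407.3, -169.0, 215.2]
ee_rot: [0.824, 0.504, 0.22, -0.133]
wrist_force: [0.4, -0.5, -0.3]
opening: 87.5
```

```bash
python3 st.py|head -1; python3 - <<'E'
from h import *
w=snap('wrist')[1]; a=snap('scene')[1]; b=snap('side')[1]
c=lambda im:cv2.resize(im,(400,300))
cv2.imwrite('pics/n.png',np.vstack([np.hstack([c(w),c(a[60:210,140:340])]),np.hstack([c(b[180:300,130:290]),c(b[220:384,130:350])])])[:,:,::-1])
E
```

```text
t 18.45 tcp [ 407.3 -169.   215.2] zax [ 0.229  0.441 -0.868] yaw 62.9 F [ 0.4 -0.5 -0.3] T [-0.22  0.01  0.01] op 87.5 q [-0.96  0.23  1.86  0.47  1.33 -0.67]
```

View pics/n.png

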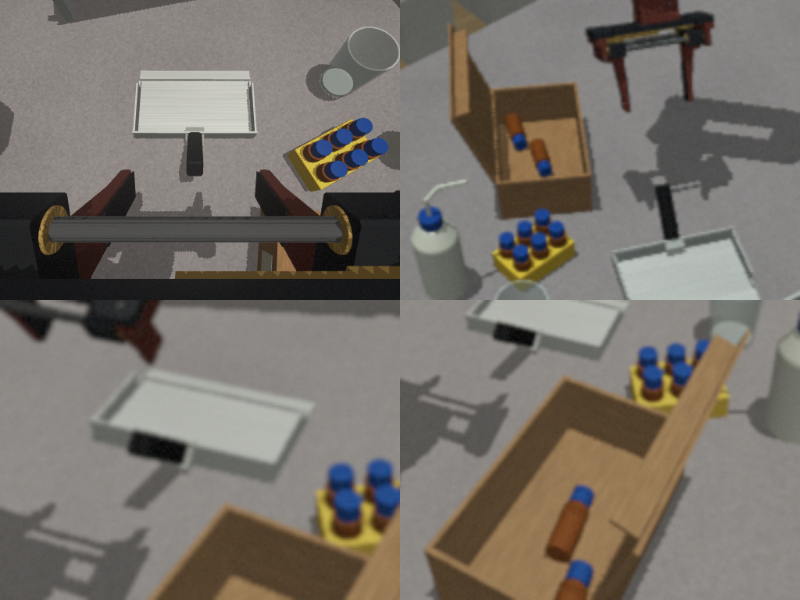

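The pan lies flat where it was, both vials are in the carton, and the bystanders have not moved. Next I'll go over and behind the flap with the fingers shut and swing it closed.

```bash
python3 - <<'E'
from h import *
r=tool(55,0); c=np.array([np.cos(np.radians(-35)),np.sin(np.radians(-35))]); H=c0+150*c; print(H)
delta(np.r_[H+110*c,300],r)
k=.64
o1,d1=ray('scene',np.array((267,190))*k);o2,d2=ray('side',np.array((503,373))*k)
t=np.linalg.lstsq(np.stack([d1,-d2],1),o2-o1,rcond=None)[0]; X=(o1+t[0]*d1+o2+t[1]*d2)/2
X0=X[:2]-H; print('flap corner',X,np.linalg.norm(o1+t[0]*d1-o2-t[1]*d2),'rel x',X0@c,'y',X0@[-c[1],c[0]],'z',X[2]-85.5)
E
```

```text
[ 559.37280664 -406.03646545]
slide cm [ 24.21 -30.04   8.68] turn [-25.4  15.6  -7.8]
flap corner [ 655.685822   -333.22959303  218.07303197] 14.10975875806504 rel x 37.134696993999945 y 114.88277450637354 z 132.57303196512993
```

Request:
move_arm:
  turn:
    - [-5,3,-1.5]
    - [-10,6,-3]
    - [-15,9,-4.5]
    - [-20,12,-6]
    - [-25.4,15.6,-7.8]
    - [-25.4,15.6,-7.8]
    - [-25.4,15.6,-7.8]
    - [-25.4,15.6,-7.8]
    - [-25.4,15.6,-7.8]
    - [-25.4,15.6,-7.8]
    - [-25.4,15.6,-7.8]
    - [-25.4,15.6,-7.8]
  slide:
    - [0,0,4]
    - [0,0,8]
    - [2,-2.5,10.5]
    - [4.5,-5.5,10.5]
    - [7,-8.5,10.5]
    - [9.5,-11.5,10.5]
    - [12,-14.7,10.5]
    - [14.5,-18,10.5]
    - [17,-21,10.5]
    - [19.5,-24,10.5]
    - [22,-27.2,10.5]
    - [24.2,-30,10.5]
  gripper: [1,1,1,1,1,1,1,1,1,1,1,1]
  force: 20

```text
time_s: 19.6
ee_pos: [649.7, -469.1, 313.2]
ee_rot: [0.887, 0.461, -0.001, -0.004]
wrist_force: [0.0, 0.2, -0.0]
opening: 11.3
```

Request:
move_arm:
  turn:
    - [0,0,0]
    - [0,0,0]
    - [0,0,0]
  slide:
    - [0,0,0]
    - [0,0,0]
    - [0,0,0]
  gripper: [1,1,1]

```text
time_s: 19.85
ee_pos: [648.2, -466.9, 314.3]
ee_rot: [0.887, 0.461, -0.001, -0.004]
wrist_force: [0.5, 0.4, -0.2]
opening: 0.5
```

```bash
cat > fl.py <<'E'
from h import *
c=np.array([np.cos(np.radians(-35)),np.sin(np.radians(-35))]); H=c0+150*c
s=robot.observe(); p=np.array(s['ee_pos']); q=p[:2]-H
print('rel x',round(q@c,1),'y',round(q@[-c[1],c[0]],1),'z',round(p[2]-85.5,1),'F',np.round(s['wrist_force'],1),'t',s['time_s'],'op',round(s['opening'],1),'zax',np.round(Rn.from_quat(s['ee_rot']).apply([0,0,1]),2))
def go(x,z,y=0):
    w=np.r_[H+x*c+y*np.array([-c[1],c[0]]),z+85.5]; return np.round((w-p)/10,1).tolist()
E
python3 - <<'E'
from fl import *
print(go(100,100)); 
path=[(100,150),(100,100),(80,100),(60,102),(40,104),(25,106),(10,110),(0,112),(-15,112),(-30,112),(-43,110)]
for a in path: print(a,go(*a))
w=snap('wrist')[1]; a=snap('scene')[1]; b=snap('side')[1]
cc=lambda im:cv2.resize(im,(400,300))
cv2.imwrite('pics/o.png',np.hstack([cc(b[84:]),cc(a[20:200,100:340])])[:,:,::-1])
E
```

```text
rel x 107.7 y 1.1 z 228.8 F [ 0.5  0.4 -0.2] t 19.85 op 0.5 zax [-0.01  0.01 -1.  ]
[-0.7, 0.3, -12.9]
(100, 150) [-0.7, 0.3, -7.9]
(100, 100) [-0.7, 0.3, -12.9]
(80, 100) [-2.3, 1.5, -12.9]
(60, 102) [-4.0, 2.6, -12.7]
(40, 104) [-5.6, 3.8, -12.5]
(25, 106) [-6.8, 4.7, -12.3]
(10, 110) [-8.1, 5.5, -11.9]
(0, 112) [-8.9, 6.1, -11.7]
(-15, 112) [-10.1, 6.9, -11.7]
(-30, 112) [-11.3, 7.8, -11.7]
(-43, 110) [-12.4, 8.6, -11.9]
```

View pics/o.png

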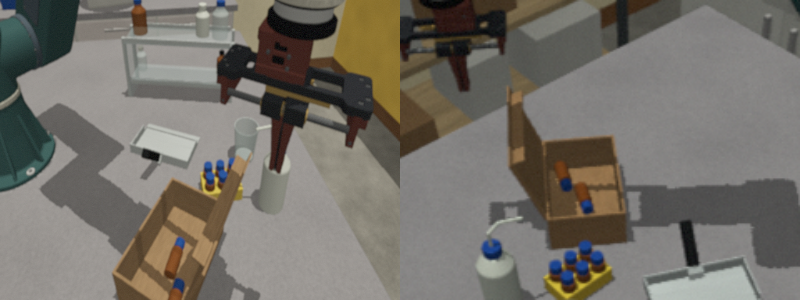

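The closed fingers are outside the flap with the bottle well clear. I'll descend, then sweep the flap past upright.

Request:
move_arm:
  turn:
    - [0,0,0]
    - [0,0,0]
    - [0,0,0]
    - [0,0,0]
    - [0,0,0]
    - [0,0,0]
    - [0,0,0]
    - [0,0,0]
    - [0,0,0]
    - [0,0,0]
    - [0,0,0]
    - [0,0,0]
  slide:
    - [-0.3,0.1,-4]
    - [-0.5,0.2,-8]
    - [-0.7,0.3,-11]
    - [-0.7,0.3,-12.9]
    - [-1.5,0.9,-12.9]
    - [-2.3,1.5,-12.9]
    - [-4,2.6,-12.7]
    - [-5.6,3.8,-12.5]
    - [-6.8,4.7,-12.3]
    - [-8.1,5.5,-11.9]
    - [-8.9,6.1,-11.7]
    - [-8.9,6.1,-11.7]
  gripper: [1,1,1,1,1,1,1,1,1,1,1,1]

```text
time_s: 21.0
ee_pos: [558.4, -405.2, 202.0]
ee_rot: [0.887, 0.461, -0.0, -0.002]
wrist_force: [-0.1, 0.1, 0.0]
opening: 0.5
```

```bash
python3 - <<'E'
from fl import *
path=[(-15,112),(-30,112),(-43,110),(-55,106),(-67,100),(-78,93),(-88,84),(-96,75),(-103,65),(-108,55),(-112,45),(-115,35)]
for a in path: print(a,go(*a))
E
```

```text
rel x -1.3 y 0.2 z 116.5 F [-0.1  0.1  0. ] t 21.0 op 0.5 zax [-0.  0. -1.]
(-15, 112) [-1.1, 0.8, -0.5]
(-30, 112) [-2.4, 1.6, -0.5]
(-43, 110) [-3.4, 2.4, -0.7]
(-55, 106) [-4.4, 3.1, -1.1]
(-67, 100) [-5.4, 3.8, -1.7]
(-78, 93) [-6.3, 4.4, -2.4]
(-88, 84) [-7.1, 5.0, -3.3]
(-96, 75) [-7.8, 5.4, -4.2]
(-103, 65) [-8.3, 5.8, -5.2]
(-108, 55) [-8.8, 6.1, -6.2]
(-112, 45) [-9.1, 6.3, -7.2]
(-115, 35) [-9.3, 6.5, -8.2]
```

Request:
move_arm:
  turn:
    - [0,0,0]
    - [0,0,0]
    - [0,0,0]
    - [0,0,0]
    - [0,0,0]
    - [0,0,0]
    - [0,0,0]
    - [0,0,0]
    - [0,0,0]
  slide:
    - [-1.1,0.8,-0.5]
    - [-2.4,1.6,-0.5]
    - [-3.4,2.4,-0.7]
    - [-4.4,3.1,-1.1]
    - [-5.4,3.8,-1.7]
    - [-6.3,4.4,-2.4]
    - [-7.1,5,-3.3]
    - [-7.8,5.4,-4.2]
    - [-7.8,5.4,-4.2]
  gripper: [1,1,1,1,1,1,1,1,1]

```text
time_s: 21.75
ee_pos: [480.2, -351.2, 156.9]
ee_rot: [0.887, 0.461, -0.001, -0.003]
wrist_force: [-0.4, 0.1, -0.1]
opening: 0.4
```

```bash
python3 - <<'E'
from fl import *
path=[(-103,65),(-108,55),(-112,45),(-115,35),(-117,25),(-118,15),(-118,8),(-118,3),(-118,0),(-118,-2)]
for a in path: print(a,go(*a))
a=snap('scene')[1]; b=snap('side')[1]
cc=lambda im:cv2.resize(im,(400,300))
cv2.imwrite('pics/p.png',np.hstack([cc(b[220:,130:350]),cc(a[50:200,130:330])])[:,:,::-1])
E
```

```text
rel x -96.3 y -0.5 z 71.4 F [-0.4  0.1 -0.1] t 21.75 op 0.4 zax [-0.    0.01 -1.  ]
(-103, 65) [-0.5, 0.4, -0.6]
(-108, 55) [-0.9, 0.7, -1.6]
(-112, 45) [-1.3, 0.9, -2.6]
(-115, 35) [-1.5, 1.1, -3.6]
(-117, 25) [-1.7, 1.2, -4.6]
(-118, 15) [-1.7, 1.3, -5.6]
(-118, 8) [-1.7, 1.3, -6.3]
(-118, 3) [-1.7, 1.3, -6.8]
(-118, 0) [-1.7, 1.3, -7.1]
(-118, -2) [-1.7, 1.3, -7.3]
```

View pics/p.png

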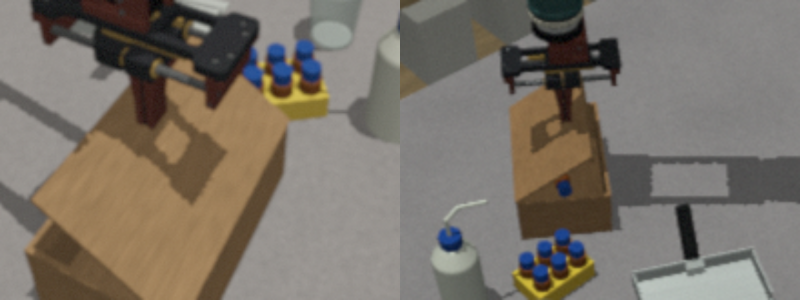

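The flap follows the finger and is about half closed. I'll press it down the rest of the way.

Request:
move_arm:
  turn:
    - [0,0,0]
    - [0,0,0]
    - [0,0,0]
    - [0,0,0]
    - [0,0,0]
    - [0,0,0]
    - [0,0,0]
    - [0,0,0]
    - [0,0,0]
    - [0,0,0]
  slide:
    - [-0.5,0.4,-0.6]
    - [-0.9,0.7,-1.6]
    - [-1.3,0.9,-2.6]
    - [-1.5,1.1,-3.6]
    - [-1.7,1.2,-4.6]
    - [-1.7,1.3,-5.6]
    - [-1.7,1.3,-6.3]
    - [-1.7,1.3,-6.6]
    - [-1.7,1.3,-6.8]
    - [-1.7,1.3,-6.8]
  gripper: [1,1,1,1,1,1,1,1,1,1]

```text
time_s: 22.68
ee_pos: [464.9, -339.9, 90.1]
ee_rot: [0.888, 0.461, -0.0, -0.002]
wrist_force: [0.4, 0.0, -0.2]
opening: 0.6
```

```bash
python3 fl.py
```

```text
rel x -115.3 y 0.0 z 4.6 F [ 0.4  0.  -0.2] t 22.6833 op 0.6 zax [-0.  0. -1.]
```

Request:
move_arm:
  turn:
    - [0,0,0]
    - [0,0,0]
    - [0,0,0]
    - [0,0,0]
  slide:
    - [0,0,-0.1]
    - [0,0,-0.2]
    - [0,0,-0.3]
    - [0,0,-0.3]
  gripper: [1,1,1,1]

```text
time_s: 23.02
ee_pos: [465.3, -340.2, 89.5]
ee_rot: [0.887, 0.461, 0.0, -0.001]
wrist_force: [-3.9, 4.0, 17.2]
opening: 0.3
```

```bash
python3 fl.py
```

```text
rel x -114.8 y -0.1 z 4.0 F [-3.9  4.  17.2] t 23.0167 op 0.3 zax [-0.  0. -1.]
```

The fingertip is stopped at 89.5 mm with 17 N, which is the height of the flap lying flat. I'll retreat and check.

Request:
move_arm:
  turn:
    - [0,0,0]
    - [0,0,0]
    - [0,0,0]
    - [0,0,0]
    - [0,0,0]
    - [0,0,0]
    - [0,0,0]
    - [0,0,0]
    - [0,0,0]
    - [0,0,0]
  slide:
    - [0,0,0.3]
    - [0,0,2]
    - [0,0,6]
    - [0,0,10]
    - [0,0,14]
    - [-2,2,18]
    - [-4,5,18]
    - [-6,8,18]
    - [-6,8,18]
    - [-6,8,18]
  gripper: [1,1,1,1,1,1,1,1,1,1]

```text
time_s: 23.85
ee_pos: [404.1, -258.7, 267.8]
ee_rot: [0.887, 0.461, 0.0, -0.001]
wrist_force: [-0.0, -0.9, -0.5]
opening: 0.5
```

```bash
python3 fl.py; python3 - <<'E'
from h import *
a=snap('scene')[1]; b=snap('side')[1]
cc=lambda im:cv2.resize(im,(400,300))
cv2.imwrite('pics/q.png',np.vstack([np.hstack([cc(b[220:,130:350]),cc(a[60:210,140:340])]),np.hstack([cc(b),cc(a)])])[:,:,::-1])
E
```

```text
rel x -211.7 y 31.6 z 182.3 F [-0.  -0.9 -0.5] t 23.85 op 0.5 zax [-0.  0. -1.]
```

View pics/q.png

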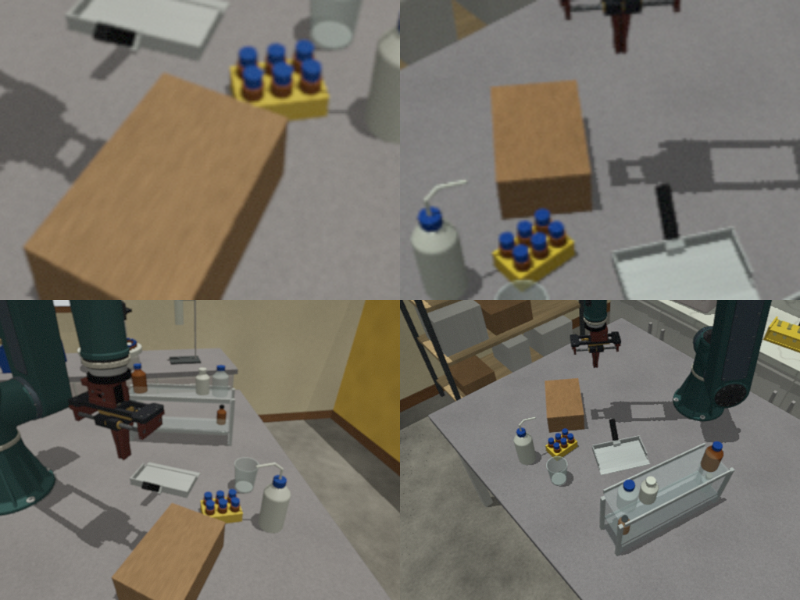

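The flap is flat shut with no gap visible, the pan is flat on the bench, and everything else is in place. I'm handing in.

```bash
python3 -c "
from h import *
print(robot.finish_job())"
```

```text
the job is handed in; nothing more can be done
None
```

The job is done and handed in at about 24 s of the 72 s allowed; the hand-in reports no verdict.

**What I did:** I slid the pan under the shelf until the vials climbed it at the back panel, then lifted both out and tipped them into the carton. I then laid the pan back on the bench where it started and swung the flap shut with closed fingers.

**Last checks:**
- **Vials:** the last pictures before the flap closed show both lying in the carton.
- **Flap:** the fingertip met a firm stop at 89.5 mm, the height of the flap lying flat. It pressed with about 17 N, under the 40 N limit. The final pictures show no gap at the rim.
- **Pan:** it was let go at the height where it first sat on the bench, and it looks flat and right way up.
- **Beaker, wash bottle and stand:** they look where they started, by eye only. The gripper touches nothing.

**What did not go to plan:**
- **Carry to the carton:** the arm met a joint limit just before tipping and stopped about 25 mm short of the commanded pose. I re-planned the tip from the pose it had reached.
- **Rack measurement:** the two cameras differed by 10–16 mm on the rack rail's ends. I averaged rough estimates and checked with the wrist camera on the way in.
- **Pictures:** I viewed 17 in all, against a budget of 10.

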